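# Close the workshop oven and start it

## Robot

A 6-joint arm with a two-finger parallel gripper is mounted at the origin on the work surface. World frame = base frame: x ahead of the robot, y to its left, z up, the work surface at z = 0. Lengths are in mm, angles in rad, forces in N, time in s.
With the tool pointing down it reaches from about 325 to 900 mm from the base axis. Payload 6.1 kg.
Tool frame: the origin (TCP) lies midway between the tips of the shut fingers; the grasp point (between the pads) lies 19 mm behind it; z points along the fingers, x is the direction in which the jaws open and shut, and the axes are right-handed (so a half turn about z gives the same grasp; the last joint's range is limited). The gripper opens to 85 mm and grips with 20 to 120 N. Pads are 22 mm wide; open, the fingers measure 114 mm over their backs; the gripper's body (76 mm by 85 mm) begins 54 mm behind the grasp point. The pads swing forward as they close: fully open they stand 13 mm farther back than shut.
Start: joints at [-0.126, 0.22, 1.526, -0, 1.395, -0.126], TCP at [624.993, -0.003, 231.3] pointing down, gripper open.
Joint ranges: [-2.98, 2.98], [-0.91, 2.08], [0.09, 2.57], [-1.24, 4.39], [0.2, 2.65], [-2.68, 2.68]. Speed limits (rad/s): [2.57, 2.57, 3.01, 3.14, 3.14, 3.14].

## Interface

Orientations are given as [roll, pitch, yaw] about the fixed x, y, z axes, in that order (R = Rz(yaw) Ry(pitch) Rx(roll)).
In Python, from plant import ctrl gives the robot as it stands. The module is installed in compiled form; this text tells all that it offers.
- The arm moves only by the shell command python3 -m handwheel 'ROWS'. ROWS is JSON, one flat list of numbers, 5 for each row, row after row: the shift along the tool's x, y, z in m, then the turn about the tool's z in rad, then the opening, from 0 (shut) to 1 (fully open). In form: [dx, dy, dz, roll, fingers, dx, dy, dz, roll, fingers, ...]. A call has 1 to 12 rows; each row shifts and turns the pose as measured when the row begins, along the tool's axes as they then stand; what a row does not reach is not made up. A row lasts 1/12 s, in which the tool goes at most 41.7 mm and 7.16 degrees, less where a joint would pass 70% of its speed; a pose out of reach is approached as far as the arm can. A call with a gripper value outside its range is refused whole. The fingers move at their own pace and stop on an object; the grip force is fixed at half the most. Time passes only in rows, so rows that do not move let the fingers close. It gives the time, the measured TCP pose, the force and the opening at its end, in the units of the state.
- ctrl.observe(): the state, without advancing time (a new reading comes with each control period).
- ctrl.capture(name): name is "scene" or "side" or "wrist"; returns (picture, depth): 420x560x3 uint8, red, green, blue; 420x560 float32, mm along the optical axis (not along the pixel's ray), 0 where there is no reading.
- ctrl.camera_params(name): a dict with "intrinsics" (3x3 intrinsics, pixels), "k1" (the pictures are not rectified: a ray, as slopes to the right and down, at radius r is drawn at 1 + k1 r^2 times it, then the intrinsics apply), "rvec" (rotation vector, rad) and "tvec" (3), from world to camera coordinates, as OpenCV has them. Camera axes: x right, y down, z forward; pixel columns grow to the right and rows downward; lengths in mm; the calibration is good to about 2 mm. A picture is of the moment at which its call begins: read the wrist's pose just before it. camera_params takes no time and is no camera call; for the wrist camera it gives the pose at the moment of the call.
- ctrl.finish_job(): hands the job in, once; it reports no verdict.
The state is a dict: "time": time; "q": joint angles; "joint_velocities": joint speeds; "tau": joint torques, N m; "eef_pos": TCP position; "ee_rot": TCP orientation; "contact_force": force on the tool from outside, world axes, zero at the start; "moment": the same for the moment, N m; "gripper_width": finger opening in mm.
Only numpy, scipy, OpenCV 4.12 (cv2) and the standard library are available. Lean on these libraries where they do the work, as an engineer would, in place of code of your own. Each camera call takes 0.05 s, during which the arm holds its last target. There are 200 camera calls.

## Task

The small bench oven is loaded but its door stands ajar. Push the door shut until it is fully home on its catch, then push the start plunger on top of the control housing all the way down for a moment and let it spring back up. Leave everything else on the bench where it stands.

Things in the scene. Friction and masses are not known exactly. Their poses are not given: they have to be found in the camera images.
- oven: Fixed bench oven, grey painted steel. Origin at table level under the middle of the chamber's front edge; x points to the oven's back (away from the robot), y to its left, z up. Chamber: 220 mm deep (x 0..220), 200 wide (y -100..100), top at z 220. Control housing joined to its left side: x 0..120, y 100..200, top at z 170; the black rotary knob on its front is not used.
- door (a joint): Angle (rad) of the steel door about its vertical hinge at the chamber's left front edge. 0 = shut, fully home; grows as the free edge swings towards the robot. It swings easily and stays where left. A sprung catch in the frame resists from about 0.09 rad (up to 7 N near the free edge), snaps over at about 0.04 and then holds the door at 0.
- door_hinge (a point): Point on the door's hinge line (oven x 0, y 100 mm) at the height of the door's top edge (z 212 mm). The door is 200 mm wide and spans z 25 to 212 mm; its outer face lies 18 mm in front of the hinge line, its inner face 2 mm.
- door_corner (a point): Top corner of the door's flat outer face at its free edge, 200 mm from the hinge line. Its x axis is normal to the door, pointing inwards; its y axis runs along the door towards the hinge. The face has a flush dark window and a black knob, 24 mm across, standing out 32 mm, 178 mm from the hinge at z 110 mm.
- plunger_top (a point): Centre of the top of the start plunger, a plain metal button 32 mm across in a dark collar 48 mm across, on top of the control housing; 26 mm above the housing's top when up. It moves with the plunger.
- plunger (a joint): How far the start plunger is pressed down, in m: 0 is up, 0.014 is the full stroke. Its spring pushes back with about 8 N at the bottom and lifts it again when let go.
- tin: Bystander: steel tin, 52 mm across, 60 mm high, standing in front of the control housing. Origin: centre of underside.
- dye_jar: Bystander: amber glass jar, 56 mm across, 75 mm high, standing on top of the oven towards its back. Origin: centre of underside.
- mug_a: Bystander: white mug with a handle, 80 mm across, 85 mm high. Origin: centre of underside.
- mug_b: Bystander: white cup, 74 mm across, 75 mm high. Origin: centre of underside.
- glue_jar: Bystander: clear glass jar with paper label, 64 mm across, 90 mm high. Origin: centre of underside.
- hammer: Bystander: hammer 280 mm long, lying along its x axis.
- disc: Bystander: grey grinding disc, 140 mm across, 22 mm thick, lying flat. Origin: centre of underside.
- hook: Bystander: forged iron scroll hook of 12 mm bar, about 110 mm long, lying flat along its x axis.

How it is judged (in metres and radians):
On the way, in this order (a step that is already met when the one before it is completed fails the run):
1. the door is pushed shut and seated on its catch (under 0.018 rad) (value of joint door below 0.018 rad), for 0.2 s.
2. with the door seated, the start plunger is pushed down at least 11 of its 14 mm (value of joint door below 0.018 rad and value of joint plunger above 0.011 m), for 0.1 s.
At the end, for the whole second after the job is handed in: The door is seated on its catch (within 0.018 rad of fully shut) and the start plunger, having been pushed after the door was shut, is up again (within 3 mm) (value of joint door below 0.018 rad and value of joint plunger below 0.003 m); the robot touches nothing.
It fails at once if a bystander (tin, jars, mugs, hammer, disc, hook) is moved more than 30 mm from where it stood (distance of any of tin, dye_jar, mug_a, mug_b, glue_jar, hammer, disc, hook from where it was at the start of the episode above 0.03 m).
It also fails if it takes over 40 s, if anything falls off the work surface, if the arm or the gripper's body presses on something with over 40 N, if the wrist force passes 120 N, or if a joint passes its speed limit or range.

## Working session

There is one attempt and no reset: what is moved stays moved. The work goes in short steps, Python scripts to look and compute and a shell command to move; the robot and the scene stay as the last step left them, time stands still between calls to the robot, and variables do not carry over. Pictures are saved under pics/ and viewed, about 8 in all and at most 12, crops included, and the job is handed in when it is done.

```bash
mkdir -p pics
cat > h.py <<'E'
import numpy as np, cv2
from plant import ctrl
def snap(n,f):
    p=ctrl.camera_params(n); im,d=ctrl.capture(n)
    cv2.imwrite('pics/%s.png'%f,im[:,:,::-1]); np.savez('%s.npz'%f,im=im,d=d,K=p['intrinsics'],k1=p['k1'],r=p['rvec'],t=p['tvec']); return im,d,p
def load(f):
    return np.load(f+'.npz')
def ray(z,u,v):
    K=np.array(z['K']); pt=cv2.undistortPoints(np.array([[[u,v]]],float),K,np.array([float(z['k1']),0,0,0]))[0,0]
    R=cv2.Rodrigues(np.array(z['r'],float))[0]; t=np.array(z['t'],float).ravel()
    return -R.T@t, R.T@np.array([pt[0],pt[1],1.])
def atz(z,u,v,h):
    c,d=ray(z,u,v); return c+d*(h-c[2])/d[2]
def atd(z,u,v):
    c,d=ray(z,u,v); return c+d*float(z['d'][int(v),int(u)])
E
python3 - <<'E'
from h import *
for n in('scene','side'): 
    im,d,p=snap(n,n+'0'); print(n,p)
print(ctrl.observe())
E
```

```text
scene {'intrinsics': array([[380.21875229,   0.        , 274.45234547],
       [  0.        , 380.21875229, 212.46063986],
       [  0.        ,   0.        ,   1.        ]]), 'k1': 0.033218208487937426, 'rvec': array([ 2.35098831,  0.64590488, -0.23363322]), 'tvec': array([-474.83303487, -118.34769926, 1280.44512973])}
side {'intrinsics': array([[430.91888445,   0.        , 282.31732629],
       [  0.        , 430.91888445, 206.794974  ],
       [  0.        ,   0.        ,   1.        ]]), 'k1': 0.039918711016048165, 'rvec': array([ 0.58239681, -2.61090244,  1.24935396]), 'tvec': array([ 500.01382966,  296.07569451, 1207.30011521])}
{'time': 0.1, 'q': array([-1.26132635e-01,  2.21188752e-01,  1.52748236e+00,  2.06458841e-05,
        1.39472735e+00, -1.26097705e-01]), 'joint_velocities': array([ 0.00026508,  0.00028669, -0.00346259,  0.00012091, -0.00124565,
       -0.00051154]), 'tau': array([ 6.93603797e-04, -4.98243856e+01, -3.90546799e+01, -2.32586735e-04,
        5.66593517e-03, -2.12633734e-05]), 'eef_pos': array([6.24451897e+02, 5.21199062e-02, 2.30290544e+02]), 'ee_rot': array([-3.14134539e+00,  1.78891481e-03, -3.83435405e-05]), 'contact_force': array([-0.33455099,  0.38833185,  0.32790311]), 'moment': array([-0.05001831, -0.00334233, -0.00818828]), 'gripper_width': 85.3188932188001}
```

View pics/scene0.png

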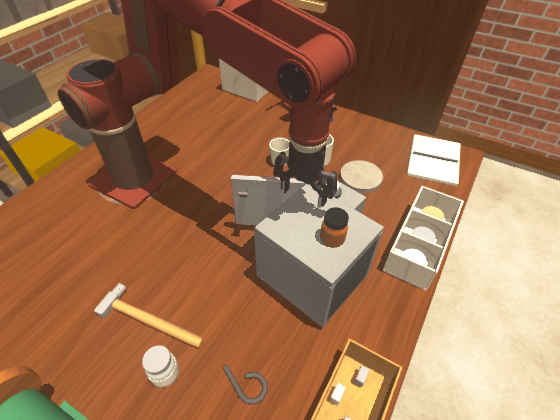

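View pics/side0.png

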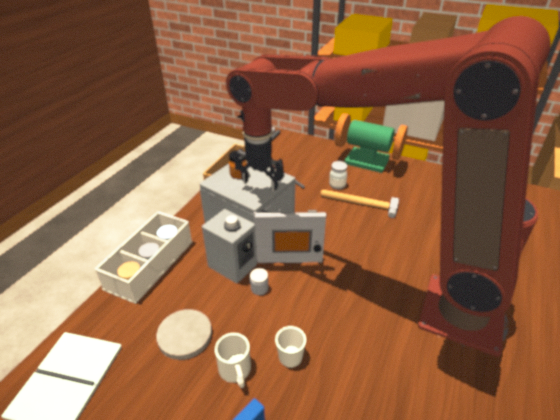

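The scene view shows the oven at (320,250), with the door open towards the robot from about (285,180) to (233,177). In the side view the door's outer face runs from (256,213) to (326,212), the plunger is at (231,221) and the tin at (259,281). I'll enlarge both for accurate pixel positions.

Run:
```python
from h import *
a=load('scene0')['im'][140:340,210:400,::-1]; b=load('side0')['im'][150:300,190:340,::-1]
a=cv2.resize(a,None,fx=3,fy=3,interpolation=cv2.INTER_CUBIC); b=cv2.resize(b,None,fx=4,fy=4,interpolation=cv2.INTER_CUBIC)
cv2.imwrite('pics/a.png',a);cv2.imwrite('pics/b.png',b)
s=load('scene0');t=load('side0')
for n,z,L in(('scene',s,[(257,232,220),(322,283,220),(381,232,220),(233,177,212),(281,180,212)]),('side',t,[(256,213,212),(326,212,212),(231,221,196),(259,275,60),(205,184,220),(233,215,220)])):
    for u,v,h in L: print(n,u,v,h,atz(z,u,v,h).round(0),atd(z,u,v).round(0))
```

```text
scene 257 232 220 [ 580. -127.  220.] [ 574. -119.  207.]
scene 322 283 220 [ 762. -170.  220.] [ 757. -155.  194.]
scene 381 232 220 [818.  15. 220.] [816.  31. 202.]
scene 233 177 212 [427.  -2. 212.] [426.  -0. 210.]
scene 281 180 212 [539.  52. 212.] [574. -12. 283.]
side 256 213 212 [597.  80. 212.] [594.  85. 216.]
side 326 212 212 [420.  -8. 212.] [ 498. -252.    2.]
side 231 221 196 [654. 124. 196.] [649. 130. 202.]
side 259 275 60 [550. 163.  60.] [549. 165.  63.]
side 205 184 220 [797.  32. 220.] [793.  38. 225.]
side 233 215 220 [646. 123. 220.] [659. 103. 200.]
```

View pics/a.png

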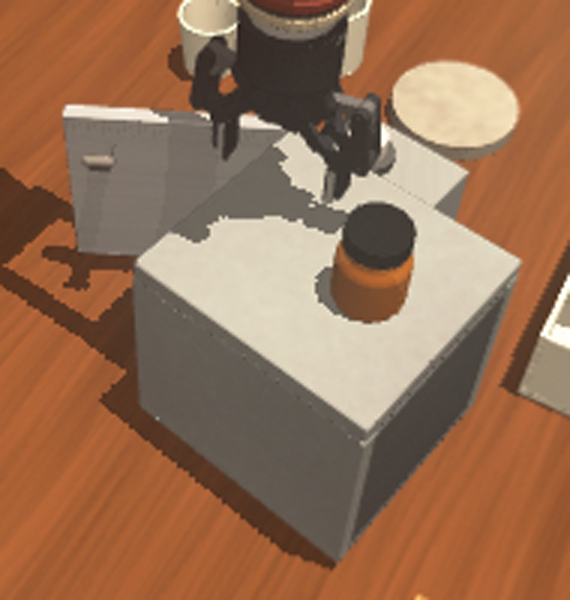

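View pics/b.png

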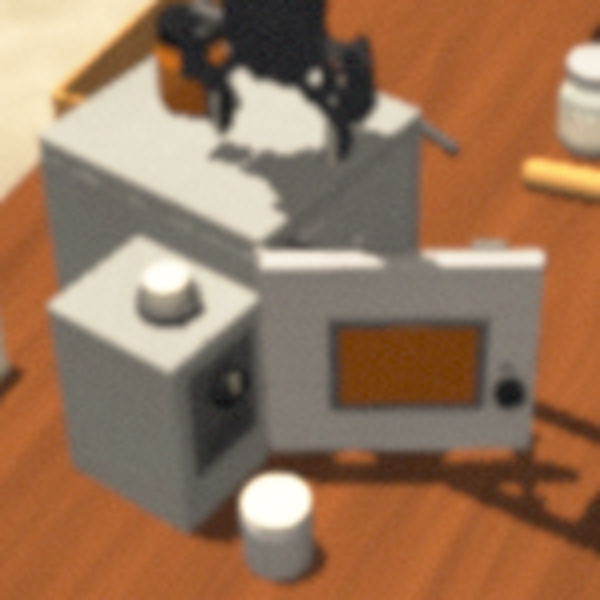

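Run:
```python
from h import *
s=load('scene0');t=load('side0')
S=lambda x,y:(210+(x+.5)/3-.5,140+(y+.5)/3-.5); T=lambda x,y:(190+(x+.5)/4-.5,150+(y+.5)/4-.5)
for n,z,uv,h in[('FR s',s,S(136,267),220),('BR s',s,S(367,435),220),('BL s',s,S(520,262),220),('BL t',t,T(42,142),220),('FL t',t,T(260,245),220),('FR t',t,T(418,110),220),
 ('door out t',t,T(543,268),212),('door in t',t,T(545,252),212),('hinge out t',t,T(260,268),212),('door s top',s,S(64,105),212),('door s in',s,S(67,117),212),('door s',s,S(240,128),212),
 ('plg',t,T(165,275),196),('collar',t,T(169,304),170),('hous L',t,T(50,303),170),('hous FL',t,T(175,375),170),('hous FR',t,T(260,297),170),('hous s BL',s,S(467,174),170),
 ('tin',t,T(276,500),60),('jar s',s,S(379,224),75+220)]:
    print(n,atz(z,*uv,h).round(0))
c1,d1=ray(t,*T(543,268)); c2,d2=ray(s,*S(64,105))
A=np.stack([d1,-d2],1); x=np.linalg.lstsq(A,c2-c1,rcond=None)[0]; print(c1+d1*x[0],c2+d2*x[1])
```

```text
FR s [ 571. -121.  220.]
BR s [ 781. -163.  220.]
BL s [817.  31. 220.]
BL t [807.  43. 220.]
FL t [600.  82. 220.]
FR t [ 566. -116.  220.]
door out t [414.  12. 212.]
door in t [419.  -5. 212.]
hinge out t [593.  96. 212.]
door s top [418.   3. 212.]
door s in [429.  -8. 212.]
door s [562.  56. 212.]
plg [660. 114. 196.]
collar [658. 115. 170.]
hous L [736. 151. 170.]
hous FL [617. 177. 170.]
hous FR [603.  81. 170.]
hous s BL [739. 146. 170.]
tin [551. 162.  60.]
jar s [729. -53. 295.]
[415.57630745   6.71287696 207.57171383] [414.93139529   6.37183719 207.72465449]
```

The two views agree. The oven's front corners are about (568,-119) and (600,82), which gives a yaw of about -0.17. The hinge is about (601,81) and the door's free corner about (415,8), so the door is about 0.94 rad open. The plunger top is about (660,114,196). I'll raise the tool, shut the fingers and move to the outer side of the door near its free edge.

```bash
python3 -m handwheel '[0,0,-0.03,0,0, 0,0,-0.03,0,0, -0.034,-0.01,0,0,0, -0.034,-0.01,0,0,0, -0.034,-0.01,0,0,0, -0.034,-0.01,0,0,0, -0.034,-0.01,0,0,0, -0.034,-0.015,0,0,0, -0.01,-0.01,0,0,0, 0,0,0,0,0]'
```

```text
time: 0.93
eef_pos: [399.9, 76.7, 285.8]
ee_rot: [-3.14, 0.015, -0.003]
contact_force: [0.0, 0.0, -0.4]
gripper_width: 0.1
```

```bash
python3 -m handwheel '[0.005,0,0.03,0,0, 0.005,0,0.03,0,0, 0.005,0,0.03,0,0, 0,0,0.03,0,0, 0,0,0,0,0]'
python3 - <<'E'
from h import *
o=ctrl.observe();print(o['eef_pos'],o['ee_rot'],o['contact_force'])
a=snap('scene','s1')[0][60:340,150:400,::-1]; b=snap('side','t1')[0][100:300,190:400,::-1]
a=cv2.resize(a,(400,448)); b=cv2.resize(b,(400,381)); c=np.zeros((448,800,3),np.uint8); c[:,:400]=a; c[:381,400:]=b
cv2.imwrite('pics/c.png',c)
E
```

```text
time: 1.35
eef_pos: [417.7, 76.2, 164.7]
ee_rot: [-3.141, 0.004, -0.0]
contact_force: [-0.9, -0.5, -1.1]
gripper_width: 0.0
[417.7162125  76.2034164 164.748697 ] [-3.14093822e+00  3.92840131e-03 -3.78623053e-05] [-0.9369347  -0.50118054 -1.1323204 ]
```

View pics/c.png

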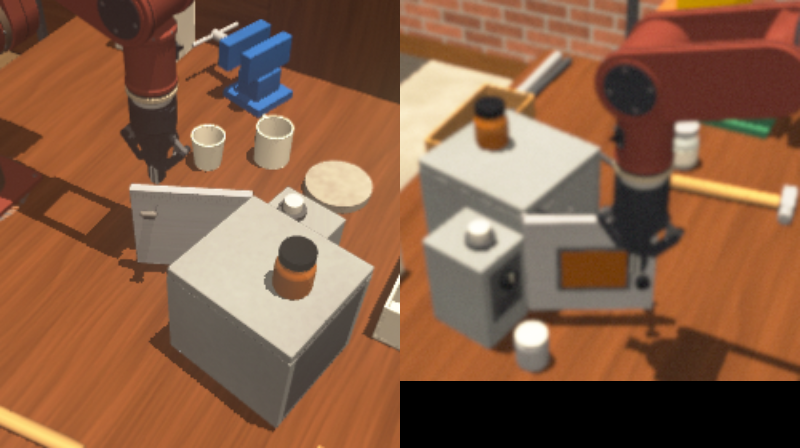

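The gripper is on the outer side of the door near the free edge: in the left half of the picture the fingers are at (155,180) and the door top runs from (132,188) to (250,192). The plunger is now visible in both views. Now I push along the chord of the door's swing.

```bash
python3 -m handwheel '[0.007,0.017,0,0,0, 0.007,0.017,0,0,0, 0.009,0.010,0,0,0, 0.009,0.010,0,0,0, 0.009,0.010,0,0,0, 0.009,0.010,0,0,0, 0.009,0.010,0,0,0, 0.009,0.010,0,0,0, 0.009,0.010,0,0,0]'
python3 - <<'E'
from h import *
t=load('t1');s=load('s1')
# plunger top: bright spots
for n,z,(y0,y1,x0,x1) in(('side',t,(205,245,215,250)),('scene',s,(165,205,315,350))):
    g=z['im'][y0:y1,x0:x1].min(2); m=(g>g.max()-45).astype(np.uint8)
    k,l,st,c=cv2.connectedComponentsWithStats(m); i=1+st[1:,4].argmax(); u,v=c[i]+[x0,y0]; print(n,g.max(),st[i],u,v,atz(z,u,v,196).round(1))
E
```

```text
time: 2.2
eef_pos: [510.5, -33.4, 184.1]
ee_rot: [-3.14, -0.018, 0.002]
contact_force: [-1.0, 1.2, -0.8]
gripper_width: 0.0
side 250 [10  9 13  9 85] 230.71764705882353 218.05882352941177 [660.8 113.5 196. ]
scene 246 [13 16 12  9 80] 333.375 184.675 [655.6 121.4 196. ]
```

```bash
python3 -m handwheel '[0.005,0.009,0.006,0,0, 0.005,0.009,0.006,0,0, 0.005,0.009,0.004,0,0, 0.004,0.006,0.002,0,0]'
python3 - <<'E'
from h import *
a=snap('scene','s2')[0][100:300,180:400,::-1]
cv2.imwrite('pics/d.png',cv2.resize(a,None,fx=3,fy=3))
E
```

```text
time: 2.53
eef_pos: [537.0, -67.6, 171.3]
ee_rot: [-3.135, -0.027, 0.001]
contact_force: [-18.0, 12.5, 15.6]
gripper_width: -0.3
```

View pics/d.png

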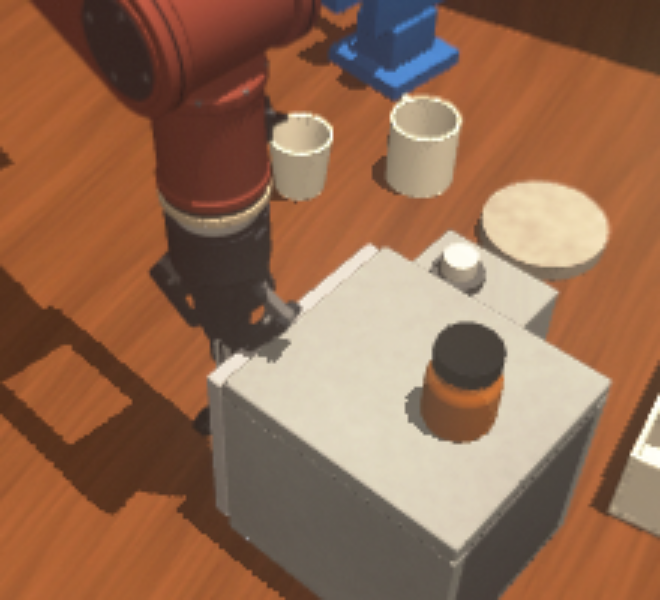

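```bash
python3 -m handwheel '[0.002,0,-0.003,0,0, 0.003,0,0,0,0]'; python3 -m handwheel '[0.003,0,0,0,0, 0.003,0,0,0,0]'
```

```text
time: 2.75
eef_pos: [539.2, -67.6, 173.9]
ee_rot: [-3.132, -0.017, 0.001]
contact_force: [-21.6, 1.5, 16.6]
gripper_width: -0.1
time: 2.92
eef_pos: [538.6, -67.5, 173.9]
ee_rot: [-3.13, 0.001, 0.002]
contact_force: [-20.9, 2.9, 16.5]
gripper_width: -0.2
```

```bash
python3 -m handwheel '[-0.01,0,-0.003,0,0, -0.025,0,-0.005,0,0, -0.03,-0.01,0,0,0, -0.03,-0.02,0,0,0, -0.02,-0.02,0,0,0, 0,0,0,0,0]'
python3 - <<'E'
from h import *
a=snap('scene','s3')[0][170:330,220:400,::-1]; b=snap('side','t3')[0][160:310,190:330,::-1]
cv2.imwrite('pics/e.png',np.hstack([cv2.resize(a,(420,480),interpolation=2)[:440],cv2.resize(b,(410-30,440),interpolation=2)]))
E
```

```text
time: 3.42
eef_pos: [420.8, -20.3, 180.8]
ee_rot: [-3.132, 0.003, -0.001]
contact_force: [0.5, 0.1, -0.9]
gripper_width: 0.2
```

View pics/e.png

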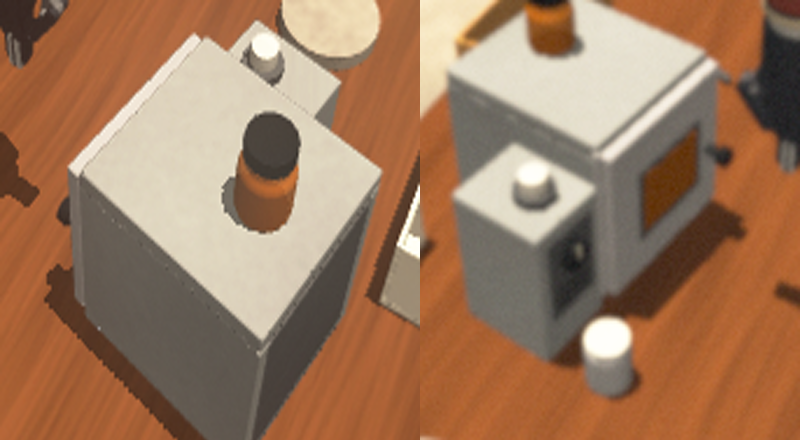

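Both views show the door flush with the chamber. I'll check that in numbers with plane fits from the depth images and refine the plunger position.

Run:
```python
from h import *
t=load('t3');s=load('s3')
A=lambda x,y:(220+x/2.333,170+y/3); B=lambda x,y:(190+(x-420)/2.714,160+y/2.933)
def plane(z,poly):
    m=np.zeros(z['d'].shape,np.uint8); cv2.fillPoly(m,[np.array(poly).round().astype(np.int32)],1); m=cv2.erode(m,np.ones((3,3)))
    P=np.array([atd(z,u,v) for v,u in np.argwhere((m>0)&(z['d']>0))])
    for _ in range(5):
        c=np.median(P,0) if _==0 else P.mean(0); n=np.linalg.svd(P-c,full_matrices=False)[2][2]; r=(P-c)@n; P=P[abs(r)<max(2*r.std(),.5)]
    return c,n,r.std(),len(P)
for n,z,p in[('door',t,[B(612,170),B(700,95),B(700,180),B(615,280)]),('housing left',t,[B(462,195),B(535,248),B(540,345),B(470,285)]),('chamber right',s,[A(90,190),A(255,352),A(248,425),A(95,315)]),('hous front',t,[B(545,245),B(595,200),B(600,300),B(548,345)])]:
    c,nn,e,k=plane(z,p); print(n,c.round(0),nn.round(3),'az mod90',np.degrees(np.arctan2(nn[1],nn[0]))%90,round(e,2),k)
for n,z,(y0,y1,x0,x1) in(('side',t,(205,245,215,250)),('scene',s,(165,205,315,350))):
    g=z['im'][y0:y1,x0:x1].min(2); m=(g>g.max()-45).astype(np.uint8)
    k,l,st,c=cv2.connectedComponentsWithStats(m); i=1+st[1:,4].argmax(); u,v=c[i]+[x0,y0]; print(n,st[i],atz(z,u,v,196).round(1))
```

```text
door [569.   5. 130.] [ 0.981 -0.196 -0.004] az mod90 78.6836367526901 1.0 811
housing left [674. 165. 103.] [ 0.195  0.981 -0.003] az mod90 78.74536808905576 1.03 629
chamber right [ 677. -140.  137.] [-0.193 -0.981 -0.001] az mod90 78.89146658192044 0.51 1829
hous front [611. 128.  86.] [ 0.982 -0.19   0.013] az mod90 79.03268043418544 1.06 436
side [ 9  9 14  9 87] [661.2 113.5 196. ]
scene [13 16 12  9 81] [655.6 121.6 196. ]
```

The door face is within about 0.1° of the housing and chamber planes, so it's seated. Next is the plunger at about (658,117), going over high.

```bash
python3 -m handwheel '[0,0,-0.035,0,0, 0,0,-0.035,0,0, 0.01,0,-0.02,0,0, 0.034,-0.02,0,0,0, 0.034,-0.02,0,0,0, 0.034,-0.02,0,0,0, 0.034,-0.02,0,0,0, 0.034,-0.02,0,0,0, 0.034,-0.02,0,0,0, 0.025,-0.015,0,0,0, 0,0,0,0,0]'
```

```text
time: 4.43
eef_pos: [688.1, 105.2, 274.6]
ee_rot: [-3.14, -0.014, -0.01]
contact_force: [-0.5, -0.6, -0.5]
gripper_width: -0.1
```

```bash
python3 -m handwheel '[-0.030,-0.012,0,0,0, 0,0,0,0,0, 0,0,0.03,0,0, 0,0,0.02,0,0, 0,0,0.01,0,0, 0,0,0,0,0]'
python3 - <<'E'
from h import *
print(ctrl.observe()['eef_pos'])
a=snap('scene','s4')[0][110:250,260:400,::-1]; b=snap('side','t4')[0][130:270,180:320,::-1]
cv2.imwrite('pics/f.png',np.hstack([cv2.resize(x,(400,400),interpolation=2) for x in(a,b)]))
E
```

```text
time: 4.93
eef_pos: [664.0, 113.8, 202.7]
ee_rot: [3.141, -0.008, -0.011]
contact_force: [-0.6, -0.3, -0.5]
gripper_width: -0.0
[663.98407573 113.83793568 202.71860497]
```

View pics/f.png

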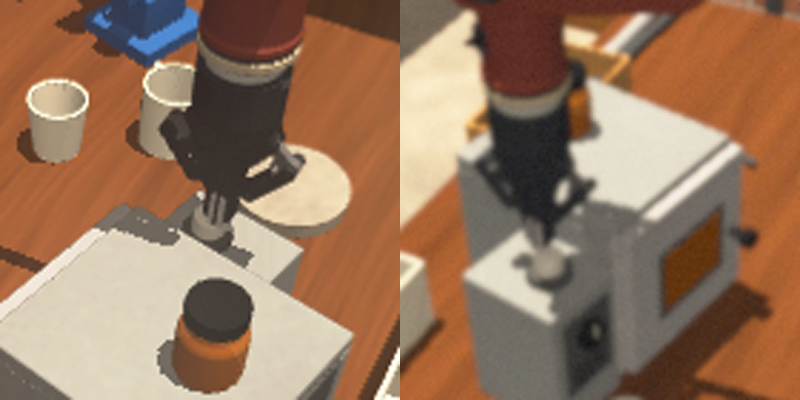

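The fingertips are just above the button: in the side half of the picture the tips are at (538,248) and the button's centre at (549,258). I'll shift a few mm towards the robot and press.

```bash
python3 -m handwheel '[-0.005,-0.003,0,0,0, 0,0,0.006,0,0, 0,0,0.006,0,0]'; python3 -m handwheel '[0,0,0.006,0,0, 0,0,0.004,0,0]'
```

```text
time: 5.28
eef_pos: [663.6, 116.6, 199.4]
ee_rot: [3.142, -0.021, -0.012]
contact_force: [-1.3, -0.7, 2.0]
gripper_width: 0.2
time: 5.45
eef_pos: [664.3, 116.7, 191.3]
ee_rot: [3.142, -0.024, -0.012]
contact_force: [-4.2, -0.1, 5.2]
gripper_width: -0.3
```

```bash
python3 -m handwheel '[-0.001,0,0.005,0,0, -0.001,0,0.005,0,0]'; python3 -m handwheel '[0,0,0.005,0,0, 0,0,0.004,0,0, 0,0,0.003,0,0]'
```

```text
time: 5.62
eef_pos: [664.7, 116.7, 185.8]
ee_rot: [3.141, -0.031, -0.012]
contact_force: [-11.6, -0.9, 29.1]
gripper_width: -0.3
time: 5.87
eef_pos: [665.6, 116.9, 186.2]
ee_rot: [3.141, -0.036, -0.011]
contact_force: [-4.9, -0.6, 8.3]
gripper_width: 0.4
```

```bash
python3 -m handwheel '[-0.002,0,0.006,0,0, -0.002,0,0.006,0,0, -0.002,0,0.006,0,0]'; python3 -m handwheel '[0,0,0.004,0,0, 0,0,0.002,0,0]'
python3 - <<'E'
from h import *
o=ctrl.observe();print(o['eef_pos'],o['contact_force'])
a=snap('scene','s5')[0][110:250,260:400,::-1]; b=snap('side','t5')[0][180:250,195:265,::-1]
cv2.imwrite('pics/g.png',np.hstack([cv2.resize(x,(400,400),interpolation=2) for x in(a,b)]))
E
```

```text
time: 6.12
eef_pos: [666.1, 117.0, 185.9]
ee_rot: [3.141, -0.056, -0.01]
contact_force: [-11.3, -2.2, 23.9]
gripper_width: -0.3
time: 6.28
eef_pos: [667.8, 117.2, 186.9]
ee_rot: [3.141, -0.062, -0.009]
contact_force: [-4.4, -1.2, 7.2]
gripper_width: -0.2
[667.81050475 117.15583959 186.91636169] [-4.37261299 -1.17844802  7.1606108 ]
```

View pics/g.png

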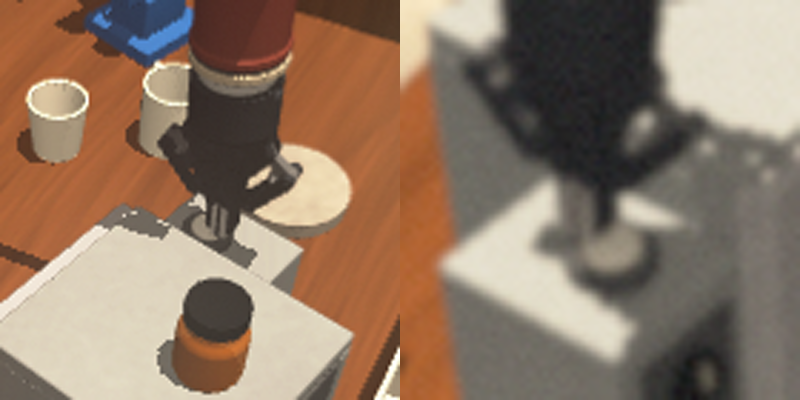

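The button is clearly lower, but the fingers have drifted to its back edge, at (585,215) in the right half against the button at (615,250). I'll lift, re-centre and press squarely again to be sure.

```bash
python3 -m handwheel '[0,0,-0.012,0,0, 0,0,-0.012,0,0, -0.008,0.001,0,0,0, -0.006,0.001,0,0,0, 0,0,0,0,0]'
python3 - <<'E'
from h import *
s=load('s5');t=load('t5')
for n,z,(y0,y1,x0,x1) in(('side',t,(218,232,225,242)),):
    for u,v in((232.5,223.5),(233,225)): print(u,v,atz(z,u,v,184).round(1),atd(z,u,v).round(1))
im,d,p=snap('side','t6'); z=load('t6')
for u,v in((231,218),(231,220),(232,219),(230,220)): print(atz(z,u,v,196).round(1),atd(z,u,v).round(1),im[v,u])
E
```

```text
time: 6.8
eef_pos: [652.9, 115.5, 213.7]
ee_rot: [3.141, -0.068, -0.009]
contact_force: [1.0, 0.3, -0.1]
gripper_width: -0.2
232.5 223.5 [652.1 120.1 184. ] [650.4 122.6 186.5]
233 225 [647.5 125.1 184. ] [645.6 128.  187. ]
[660.2 112.9 196. ] [657.2 117.2 200.4] [159 149 130]
[655.7 120.4 196. ] [650.3 128.5 204.2] [241 231 207]
[655.4 115.5 196. ] [651.1 121.9 202.5] [173 161 142]
[658.3 121.6 196. ] [655.4 126.  200.4] [251 245 229]
```

Depth at the button reads about 201 mm up and 187 mm pressed, which is the full 14 mm stroke. I'll do one squarer press to confirm.

```bash
python3 -m handwheel '[0,-0.001,0.01,0,0, -0.001,0,0.006,0,0, -0.001,0,0.006,0,0, -0.001,0,0.006,0,0, -0.001,0,0.005,0,0]'; python3 -m handwheel '[-0.001,0,0.005,0,0, -0.001,0,0.005,0,0]'
```

```text
time: 7.27
eef_pos: [654.3, 116.6, 185.6]
ee_rot: [3.141, -0.077, -0.009]
contact_force: [-21.8, -2.2, 51.0]
gripper_width: -0.5
time: 7.43
eef_pos: [654.1, 116.6, 186.0]
ee_rot: [3.141, -0.082, -0.008]
contact_force: [-13.9, -1.9, 27.2]
gripper_width: -0.1
```

It's firmly bottomed at z 185.6, where it read 186 before. Lifting clear and checking.

```bash
python3 -m handwheel '[0,0,-0.01,0,0, 0,0,-0.025,0,0, 0,0,-0.035,0,0, 0,0,-0.035,0,0, 0,0,-0.02,0,0, -0.03,0,0,0,0, -0.035,0,0,0,0, -0.035,0,0,0,0, -0.03,0,0,0,0, 0,0,0,0,0, 0,0,0,0,0]'
python3 - <<'E'
from h import *
print(ctrl.observe()['contact_force'])
a=snap('scene','s7')[0]; b=snap('side','t7')[0]; z=load('t7'); o=load('t3')
for u,v in((231,218),(231,220),(230,220)): print('plunger top',atd(z,u,v).round(1),'before press',atd(o,u,v).round(1))
B=lambda x,y:(190+(x-420)/2.714,160+y/2.933)
def az(poly):
    m=np.zeros(z['d'].shape,np.uint8); cv2.fillPoly(m,[np.array([B(*p) for p in poly]).round().astype(np.int32)],1); m=cv2.erode(m,np.ones((3,3)))
    P=np.array([atd(z,u,v) for v,u in np.argwhere((m>0)&(z['d']>0))])
    for _ in range(5):
        c=np.median(P,0) if _==0 else P.mean(0); n=np.linalg.svd(P-c,full_matrices=False)[2][2]; r=(P-c)@n; P=P[abs(r)<max(2*r.std(),.5)]
    return np.degrees(np.arctan2(n[1],n[0]))%90
print('door az',az([(612,170),(700,95),(700,180),(615,280)]),'housing az',az([(462,195),(535,248),(540,345),(470,285)]))
cv2.imwrite('pics/h.png',np.hstack([cv2.resize(x[:,:,::-1],(400,300),interpolation=3) for x in(a,b)]))
E
```

```text
time: 8.35
eef_pos: [506.8, 117.4, 293.4]
ee_rot: [3.139, -0.069, -0.009]
contact_force: [-0.1, -0.1, 0.8]
gripper_width: 0.0
[-0.13405314 -0.11237791  0.77235477]
plunger top [655.7 119.6 202.7] before press [655.3 120.1 203.3]
plunger top [652.2 125.7 201.4] before press [651.1 127.3 203. ]
plunger top [654.9 126.6 201.1] before press [654.9 126.6 201.1]
door az 78.43248345338509 housing az 78.73243976593416
```

View pics/h.png

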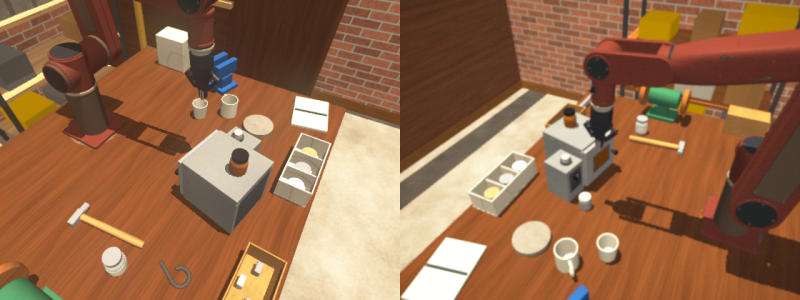

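The door is shut, the plunger is up again, the bystanders stand where they were and the robot is clear. Handing in.

```bash
python3 -c "
from plant import ctrl
print(ctrl.finish_job())"
```

```text
the job is handed in; nothing more can be done
None
```

The oven door is shut on its catch, and the start plunger has been pushed to the bottom and has sprung back up. The job was handed in at about 8.5 s with no verdict reported. I pushed the door with the shut fingertips, then pressed the plunger twice.

**Last checks**
- **Door:** its face was 0.06° from square with the housing after shutting. It was 0.3° off at the end, with the gripper near the line of sight; the limit is about 1°.
- **Plunger:** its top read about 201 mm up and about 187 mm when pressed, which matches the 14 mm stroke. It was back at its starting height at the end.
- **Robot and bystanders:** the wrist force was about 0 with the arm clear. By eye in the last pictures, the bystanders had not moved; I did not measure them.

**What did not go cleanly**
- **First press:** the fingers drifted about 10 mm to the button's back edge, so I re-centred and pressed again.
- **Second press:** the fingertips reached about 51 N at the bottom. The wrist limit is 120 N; the 40 N limit is for the arm and the gripper's body, and I took it not to cover the fingertips.
- **Door push:** an upward force of about 16 N showed at the stop. I took it for friction but did not confirm that.
- **Depth readings:** depth put the plunger top 4–5 mm above its nominal 196 mm, so I relied on the difference between readings, not the heights themselves.

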